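Present the jar's glass label slide to the overhead camera

TASK

Draw the glass slide up out of its bamboo rack, holding it by its clear end (the frosted label end is the one with the small corner notch), and tip it over so that the side with the red label looks upward, tipped halfway (45 degrees) or further. Hold it in the air with the label a hand's breadth or so above the bamboo coaster, where the overhead camera reads it, and finish while still holding it there, still and touching nothing else. Leave the coaster, jar, cup and tin where they stand.

Things in the scene. Friction and masses are not known exactly. Their poses are not given: they have to be found in the camera images.
- cart: slim rolling cart, pale blue metal; its top tier is a shallow tray 270 mm (its x) by 760 mm (its y) outside, walls 6 mm thick, rim 34 mm above the tray's inner floor. The inner floor is level with the work surface (z = 0). Origin: centre of the tray's underside, 6 mm below the inner floor. Fixed, but it stands differently each time.
- rack: fixed bamboo block 130 (x) by 50 (y) by 30 mm high standing on the tray's inner floor, at any yaw, with one slot along its x, 102 by 10 mm and 18 mm deep, holding the slide upright on its long edge. Origin: centre of its underside.
- slide: glass slide 100 (x) by 8 thick (y) by 55 mm tall (z), 0.1 kg or so, z up at the start; the lower 18 mm is in the slot. Origin: centre of its lower long edge. Clear greenish end: x -50 to +16 mm; white frosted end: x +16 to +50, its upper (+z) corner cut by a 12 mm square notch. Red label on the +y face of the frosted end only: seen from that side the notch is at upper left.
- label (a point): the middle of the red label (26 by 34 mm) on the slide's +y face, at slide x = +33, y = +4, z = +25 mm; axes as the slide's, +y points out of the label
- notch (a point): the middle of the corner notch, at slide x = +44, y = 0, z = +49 mm
- coaster: round bamboo coaster, 100 mm across, 8 mm thick, lying loose on the tray floor; origin: centre of its underside, z up
- jar: capped glass jar, 68 mm across, 95 mm tall, loose on the tray floor; origin: centre of its underside
- cup: yellow silicone cup with a lid and small knob, 78 mm across, 88 mm tall, loose; origin: centre of its underside
- tin: aluminium tin with a lid, 70 mm across, 75 mm tall, loose; origin: centre of its underside
Not all that is in view belongs to the job. Of the things shaped like the coaster, the wooden one is meant.

How it is judged (in metres and radians):
On the way:
1. the slide is drawn up clear of the rack, in the fingers (z of slide in the frame of rack above 0.035 m and contact force between the fingers and slide above 0.5 N), for 0.2 s.
At the end, for the whole second after the job is handed in: finishes holding the slide by its clear end (tool point at slide x below +5 mm), still, touching nothing else; label face within 55 degrees of straight up; label's middle within 45 mm of the coaster's centre seen from above and 50 to 250 mm above its underside (horizontal distance between label and coaster below 0.045 m and z of label in the frame of coaster between 0.05 and 0.25 m and angle between slide's own y axis and vertical below 0.96 rad and x of the grasp point in the frame of slide below 0.005 m and contact force between the fingers and slide above 0.5 N and linear speed of slide below 0.03 m/s and contact force between slide and cart below 0.1 N and contact force between slide and rack below 0.1 N and contact force between slide and coaster below 0.1 N and contact force between slide and jar below 0.1 N and contact force between slide and cup below 0.1 N and contact force between slide and tin below 0.1 N); the arm keeps its last pose, push and grip.
It fails at once if the coaster is shifted more than 20 mm (distance of coaster from where it was at the start of the episode above 0.02 m).
It fails at once if the jar is shifted more than 20 mm (distance of jar from where it was at the start of the episode above 0.02 m).
It fails at once if the cup is shifted more than 20 mm (distance of cup from where it was at the start of the episode above 0.02 m).
It fails at once if the tin is shifted more than 20 mm (distance of tin from where it was at the start of the episode above 0.02 m).
It also fails if it takes over 35 s, if anything falls off the work surface, if the arm or the gripper's body presses on something with over 40 N, if the wrist force passes 120 N, or if a joint passes its speed limit or range.

ROBOT

A 6-joint arm with a two-finger parallel gripper is mounted at the origin on the work surface. World frame = base frame: x ahead of the robot, y to its left, z up, the work surface at z = 0. Lengths are in mm, angles in rad, forces in N, time in s.
With the tool pointing down it reaches from about 300 to 775 mm from the base axis. Payload 14.6 kg.
Tool frame: the origin (TCP) lies between the finger pads, 19 mm behind the fingertips; this is the grasp point; z points along the fingers, y is the line along which they close (so a half turn about z gives the same grasp; the last joint's range is limited). The gripper opens to 85 mm and grips with 20 to 120 N. Pads are 22 mm wide; open, the fingers measure 114 mm over their backs; the gripper's body (76 mm by 85 mm) begins 54 mm behind the grasp point. The pads swing forward as they close: fully open they stand 13 mm farther back than shut.
Start: joints at [-0.067, 0.3, 1.521, -0, 1.321, -0.067], TCP at [549.991, -0.002, 249.981] pointing down, gripper open.
Joint ranges: [-3.03, 3.03], [-0.79, 2.21], [0.23, 2.52], [-1.04, 4.18], [0, 3.07], [-2.55, 2.55]. Speed limits (rad/s): [2.22, 2.22, 2.57, 3.14, 3.14, 3.14].

INTERFACE

Orientations are given as a unit quaternion [w, x, y, z].
In Python, from rig import bot gives the robot as it stands. Calls block until the motion is done:
- bot.move_to(position, orientation): joint-space move of the TCP to a pose.
- bot.servo_line(position, attitude=None, speed=150, until_force=None): straight line of the TCP; attitude=None keeps the orientation; speed is the mean speed in mm/s. With until_force (N) it stops when the force on the tool has changed by that much, and returns True; else False.
- bot.move_joints(angles): joint-space move.
- bot.move_gripper(opening, grip_force=None): finger opening in mm; grip_force is the grip in N (None keeps the last); returns when the fingers have stopped.
- bot.dwell(seconds).
- bot.ik(position, orientation): joint angles nearest the present ones, or None.
- bot.read_state(): the state.
- bot.read_camera(name): name is "scene" or "side" or "wrist"; returns a dict with "image" (400x640x3 uint8, blue, green, red), "depth" (400x640 float32, mm along the optical axis (not along the pixel's ray), 0 where there is no reading), "fovy" (degrees; the focal length in pixels is half the picture's height over the tangent of half this angle, whatever the lens; pixels are square), "cx", "cy" (the principal point, pixels), "eye" and "attitude" of the camera in the world; the wrist camera has in their place "mount" (4x4, takes a point from camera to tool coordinates, whose origin is the TCP and whose axes are the flange's). Camera axes: x right, y down, z forward; pixel columns grow to the right and rows downward; lengths in mm; the calibration is good to about 2 mm. A picture is of the moment at which its call begins: read the wrist's pose just before it.
A pose or a line that the arm cannot do raises bot.MotionError and nothing moves.
- bot.finish_job(): hands the job in; it is judged then, once.
The state is a dict: "clock": time; "joint_positions": joint angles; "qvel": joint speeds; "effort": joint torques, N m; "ee_pos": TCP position; "tool_rot": TCP orientation; "ft_force": force on the tool from outside, world axes, zero at the start; "moment": the same for the moment, N m; "grip_width": finger opening in mm; "grip_force": force on a finger pad.
Only numpy, scipy, OpenCV 4.12 (cv2) and the standard library are available. Lean on these libraries where they do the work, as an engineer would, in place of code of your own. Each camera call takes 0.05 s, during which the arm holds its last target. There are 200 camera calls.

## Working session

There is one attempt and no reset: what is moved stays moved. The work goes in short steps, each a Python script; the robot and the scene stay as the last script left them, time stands still between calls to the robot, and variables do not carry over. Pictures are saved under pics/ and viewed, at most 10 in all, crops included, and the job is handed in when it is done.

```bash
mkdir -p pics; cat > h.py <<'E'
import numpy as np,cv2
from scipy.spatial.transform import Rotation as R
from rig import bot
def rot(q): return R.from_quat([q[1],q[2],q[3],q[0]])
def quat(M):
    q=R.from_matrix(M).as_quat(); return [float(q[3]),*map(float,q[:3])]
def grab(name):
    s=bot.read_state(); c=bot.read_camera(name)
    f=200/np.tan(np.radians(c['fovy'])/2)
    if name=='wrist':
        T=np.array(c['mount']); Rt=rot(s['tool_rot']).as_matrix()
        M=Rt@T[:3,:3]; o=Rt@T[:3,3]+np.array(s['ee_pos'])
    else:
        a=np.array(c['attitude']); M=a if a.shape==(3,3) else rot(a).as_matrix(); o=np.array(c['eye'])
    v,u=np.mgrid[0:400,0:640]
    d=c['depth']
    P=np.stack([(u-c['cx'])/f*d,(v-c['cy'])/f*d,d],-1)@M.T+o
    P[d==0]=np.nan
    return c['image'],P,dict(f=f,cx=c['cx'],cy=c['cy'],M=M,o=o,t=s['clock'])
E
python3 - <<'E'
from h import *
for n in ['scene','side']:
    im,P,k=grab(n); np.savez(f'{n}.npz',im=im,P=P); cv2.imwrite(f'pics/{n}.png',im); print(n,k)
E
```

```text
scene {'f': np.float64(397.24421602117815), 'cx': 320.54111906788455, 'cy': 198.45028723298304, 'M': array([[ 0.72437367,  0.54715597, -0.41940807],
       [ 0.68916893, -0.55870265,  0.46140822],
       [ 0.01813786, -0.62327497, -0.78179238]]), 'o': array([ 833.53433327, -424.95823952,  802.78766446]), 't': 0.0}
side {'f': np.float64(394.2512733106349), 'cx': 316.88951362648055, 'cy': 200.85940768829607, 'M': array([[ 0.99841168, -0.01367712,  0.05465397],
       [-0.05486192, -0.45672216,  0.88791612],
       [ 0.01281755, -0.88950425, -0.45674709]]), 'o': array([ 385.18924197, -955.16604946,  576.92549693]), 't': 0.05}
```

View pics/scene.png

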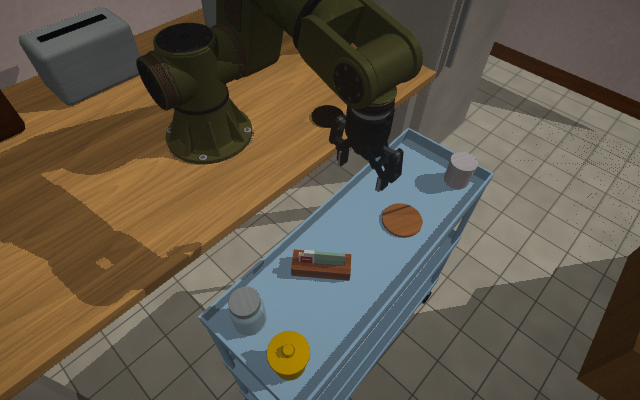

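View pics/side.png

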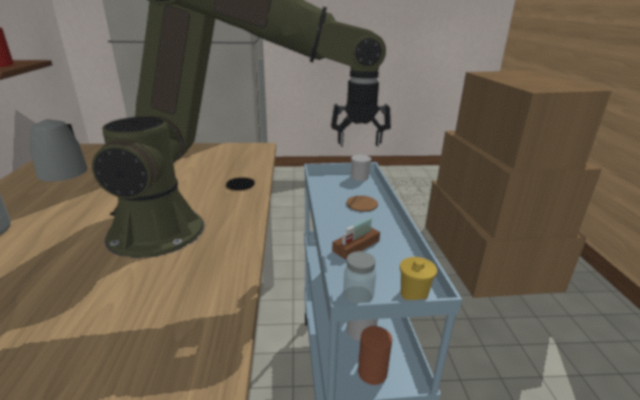

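The scene view shows the rack at (321,265) with the slide in it at (322,257) and the red label at the left end, (306,257), facing this camera. The jar is at (245,310), the cup at (288,355) and the tin at (460,170).

Two things are shaped like the coaster: the wooden disc at (402,219) and a black disc on the worktop at (326,116). The wooden one on the tray fits the description. I'll measure now and confirm both in a crop.

```bash
python3 - <<'E'
from h import *
for n,boxes in {'scene':dict(coaster=(378,200,426,238),jarlid=(228,286,264,316),cup=(265,330,312,380),tin=(445,152,478,188),rack=(288,245,356,283)),
 'side':dict(coaster=(342,193,382,213),rack=(328,216,385,258))}.items():
    D=np.load(n+'.npz');P=D['P'];im=D['im']
    hsv=cv2.cvtColor(im,cv2.COLOR_BGR2HSV)
    for k,(a,b,c,d) in boxes.items():
        p=P[b:d,a:c].reshape(-1,3);h=hsv[b:d,a:c].reshape(-1,3).astype(int)
        z=p[:,2]
        if k=='coaster':
            m=(h[:,0]<20)&(h[:,1]>100)&(z>-5)
            q=p[m]; print(n,k,q.mean(0).round(1),np.ptp(q,0).round(),m.sum()); r=cv2.minEnclosingCircle(q[:,:2].astype(np.float32)); print(r)
        elif k=='rack':
            m=(h[:,0]<20)&(h[:,1]>90)&(z>24)&(z<36);q=p[m][:,:2].astype(np.float32); print(n,k,np.median(z[m]),cv2.minAreaRect(q),m.sum())
            m=(z>38)&(z<62);q=p[m]; r=cv2.fitLine(q[:,:2].astype(np.float32),cv2.DIST_HUBER,0,.01,.01).ravel();print(' slide',q.mean(0).round(1),z.max(),r,np.ptp(q,0), cv2.minAreaRect(q[:,:2].astype(np.float32)))
            m=((h[:,0]<8)|(h[:,0]>170))&(h[:,1]>100)&(z>38)&(z<70); print(' red',np.nanmean(p[m],0),m.sum())
        else:
            zt=np.nanmax(z); m=z>zt-12; print(n,k,zt.round(1),p[m].mean(0).round(1),cv2.minEnclosingCircle(p[z>15][:,:2].astype(np.float32)))
im=np.load('scene.npz')['im'];print(cv2.imwrite('pics/crop.png',np.vstack([cv2.resize(im[235:290,280:370],(720,440),interpolation=2)[:300],cv2.resize(im[195:245,360:480],(720,300),interpolation=2)])))
E
```

```text
scene coaster [596.3 135.8   7.8] [ 99. 100.  11.] 1041
((593.9788208007812, 138.0174102783203), 50.45067596435547)
scene jarlid 98.8 [ 521.6 -287.6   95.1] ((499.987548828125, -278.2562561035156), 51.794708251953125)
scene cup 92.1 [ 644.6 -291.3   87.1] ((642.8349609375, -290.4217224121094), 38.977291107177734)
scene tin 78.7 [621.4 347.1  74.1] ((600.3152465820312, 366.7302551269531), 61.07872009277344)
scene rack 29.95933539103447 ((542.3317260742188, -97.23385620117188), (129.4390869140625, 51.84888458251953), 39.1247444152832) 716
 slide [544.1 -99.7  50.1] nan [  0.781166     0.62432337 545.4413     -98.81781   ] [81.28898406 62.09271686 23.85826646] ((544.6784057617188, -99.26229095458984), (98.87693786621094, 9.44057846069336), 34.72468948364258)
 red [ 519.48860369 -119.91052727   46.55869644] 27
side coaster [592.7 129.    9.1] [86. 83.  6.] 287
((592.9757080078125, 130.72386169433594), 43.928070068359375)
side rack 30.317878295069136 ((540.7557373046875, -100.10535430908203), (125.52641296386719, 45.57920837402344), 38.83913803100586) 303
 slide [ 539.1 -100.6   49.7] nan [  0.78422785   0.62047297 541.11975    -99.18295   ] [81.71011819 64.2289755  23.26259176] ((542.7161865234375, -98.55528259277344), (101.84700775146484, 11.547273635864258), 33.944091796875)
 red [nan nan nan] 0
True<stdin>:15: RuntimeWarning: Mean of empty slice
```

View pics/crop.png

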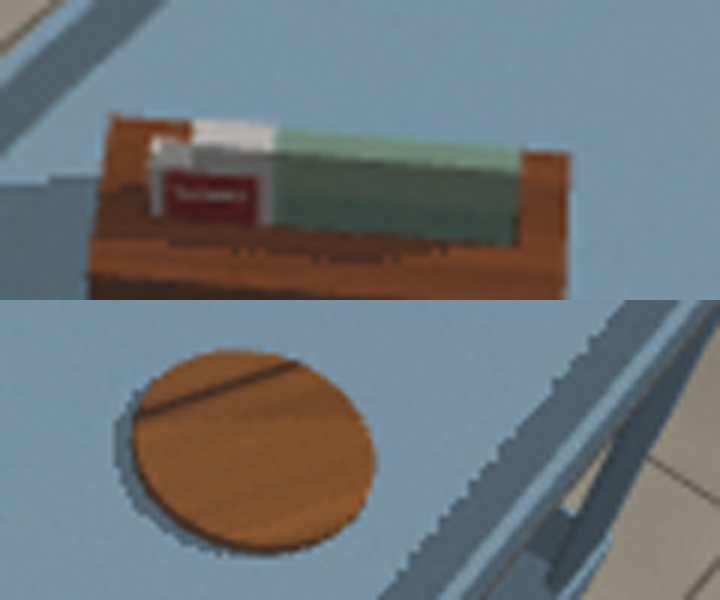

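The crop confirms the wooden disc with its grain line as the coaster. On the slide, the notch is at the upper left of the red label and the green clear end is to the right. Both views agree to about 2 mm, with the rack top at 30 mm as it should be. Next I'll check reach for the grasp and the final pose, then hover and refine with the wrist camera.

```bash
cat >> h.py <<'E'
COAST=np.array([594.,137.,0.])
def toolR(Rs,s): return Rs@np.array([[-s,0,0],[0,s,0],[0,0,-1.]]).T
def slideR0(yaw): # yaw of clear-end direction
    x=-np.array([np.cos(yaw),np.sin(yaw),0]); z=np.array([0,0,1.]); return np.stack([x,np.cross(z,x),z],1)
def final(psi,phi,s,zl,g):
    h=np.array([np.cos(psi),np.sin(psi),0]); k=np.array([0,0,1.])
    y=np.cos(phi)*k+np.sin(phi)*h; z=-np.cos(phi)*h+np.sin(phi)*k
    Rs=np.stack([np.cross(y,z),y,z],1)
    return COAST+[0,0,zl]+Rs@(np.array(g)-[33,4,25]), quat(toolR(Rs,s))
E
python3 - <<'E'
from h import *
c=np.array([542.5,-98.8,12]); R0=slideR0(np.radians(38.4)); g=[-14,0,41]
for s in (1,-1):
    p=c+R0@g; print(s,p.round(1),np.round(bot.ik(p,quat(toolR(R0,s))) or 0,2))
    for psi in (-50,-30,-10,0,15,30,50):
        q=final(np.radians(psi),np.radians(30),s,150,g); print('  ',psi,q[0].round(),np.round(bot.ik(*q) or 0,2))
E
```

```text
Traceback (most recent call last):
ValueError: The truth value of an array with more than one element is ambiguous. Use a.any() or a.all()
```

```bash
python3 - <<'E'
from h import *
c=np.array([542.5,-98.8,12]); R0=slideR0(np.radians(38.4)); g=[-14,0,41]
f=lambda a: None if a is None else np.round(a,2)
for s in (1,-1):
    p=c+R0@g; print(s,p.round(1),f(bot.ik(p,quat(toolR(R0,s)))))
    for psi in (-50,-30,-10,0,15,30,50):
        q=final(np.radians(psi),np.radians(30),s,150,g); print('  ',psi,q[0].round(),f(bot.ik(*q)))
E
```

```text
1 [553.5 -90.1  53. ] [-0.23  0.56  1.65 -0.    0.93  0.67]
   -50 [620. 179. 155.] None
   -30 [604. 186. 155.] None
   -10 [587. 186. 155.] None
   0 [578. 184. 155.] [0.36 0.35 2.04 4.04 0.4  2.47]
   15 [567. 178. 155.] None
   30 [557. 170. 155.] [ 0.09  0.29  2.11  2.17  0.46 -2.45]
   50 [548. 155. 155.] [-0.07  0.34  2.04  1.6   0.78 -2.23]
-1 [553.5 -90.1  53. ] [-0.23  0.56  1.65 -0.    0.93 -2.47]
   -50 [620. 179. 155.] None
   -30 [604. 186. 155.] None
   -10 [587. 186. 155.] None
   0 [578. 184. 155.] [ 0.36  0.35  2.04  4.04  0.4  -0.67]
   15 [567. 178. 155.] [0.23 0.3  2.1  3.06 0.31 0.06]
   30 [557. 170. 155.] [0.09 0.29 2.11 2.17 0.46 0.69]
   50 [548. 155. 155.] [-0.07  0.34  2.04  1.6   0.78  0.92]
```

```bash
python3 - <<'E'
from h import *
g=[-14,0,41]
f=lambda a: None if a is None else np.round(a,2)
for s in (1,-1):
  for psi in (50,70,90,110,130,150):
    for zl in (150,300):
      q=final(np.radians(psi),np.radians(32),s,zl,g); print(s,psi,zl,q[0].round(),f(bot.ik(*q)))
c=np.array([542.5,-98.8,12]); R0=slideR0(np.radians(38.4)); p=c+R0@g
bot.move_gripper(60)
bot.move_to(p+[0,0,120],quat(toolR(R0,1)))
im,P,k=grab('wrist');np.savez('w.npz',im=im,P=P);cv2.imwrite('pics/w.png',im)
z=P[...,2]; m=(z>40)&(z<66); m[:]&=(np.hypot(P[...,0]-542,P[...,1]+99)<75); q=P[m]
print(m.sum(),np.percentile(q[:,2],[5,50,95]),cv2.minAreaRect(q[:,:2].astype(np.float32)))
top=m&(z>z[m].max()-5); q=P[top];print(z[m].max(),cv2.minAreaRect(q[:,:2].astype(np.float32)))
m=(abs(z-30)<3)&(np.hypot(P[...,0]-542,P[...,1]+99)<75);print('rack',cv2.minAreaRect(P[m][:,:2].astype(np.float32)))
E
```

```text
1 50 150 [548. 155. 155.] [-0.07  0.33  2.03  1.55  0.75 -2.17]
1 50 300 [548. 155. 305.] [-0.07  0.07  1.92  1.18  0.83 -1.65]
1 70 150 [544. 138. 155.] [-0.16  0.43  1.88  1.24  1.08 -2.17]
1 70 300 [544. 138. 305.] [-0.16  0.2   1.77  1.1   1.21 -1.83]
1 90 150 [547. 121. 155.] [-0.19  0.55  1.68  1.01  1.37 -2.23]
1 90 300 [547. 121. 305.] [-0.19  0.35  1.58  0.98  1.54 -1.97]
1 110 150 [555. 106. 155.] [-0.18  0.69  1.45  0.83  1.65 -2.32]
1 110 300 [555. 106. 305.] [-0.18  0.51  1.35  0.86  1.83 -2.11]
1 130 150 [568.  95. 155.] [-0.13  0.82  1.21  0.65  1.9  -2.45]
1 130 300 [568.  95. 305.] [-0.13  0.67  1.11  0.73  2.1  -2.26]
1 150 150 [584.  88. 155.] None
1 150 300 [584.  88. 305.] [-0.06  0.81  0.86  0.56  2.34 -2.47]
-1 50 150 [548. 155. 155.] [-0.07  0.33  2.03  1.55  0.75  0.97]
-1 50 300 [548. 155. 305.] [-0.07  0.07  1.92  1.18  0.83  1.49]
-1 70 150 [544. 138. 155.] [-0.16  0.43  1.88  1.24  1.08  0.97]
-1 70 300 [544. 138. 305.] [-0.16  0.2   1.77  1.1   1.21  1.31]
-1 90 150 [547. 121. 155.] [-0.19  0.55  1.68  1.01  1.37  0.91]
-1 90 300 [547. 121. 305.] [-0.19  0.35  1.58  0.98  1.54  1.17]
-1 110 150 [555. 106. 155.] [-0.18  0.69  1.45  0.83  1.65  0.82]
-1 110 300 [555. 106. 305.] [-0.18  0.51  1.35  0.86  1.83  1.03]
-1 130 150 [568.  95. 155.] [-0.13  0.82  1.21  0.65  1.9   0.7 ]
-1 130 300 [568.  95. 305.] [-0.13  0.67  1.11  0.73  2.1   0.88]
-1 150 150 [584.  88. 155.] [-0.06  0.95  0.98  0.46  2.12  0.52]
-1 150 300 [584.  88. 305.] [-0.06  0.81  0.86  0.56  2.34  0.67]
264 [52.37701685 65.41068285 65.96002894] ((541.9478759765625, -94.42875671386719), (100.22410583496094, 7.733737945556641), 38.53377151489258)
65.9981290872197 ((546.592041015625, -90.7147445678711), (88.33120727539062, 7.711988925933838), 38.53977966308594)
rack ((541.5927734375, -94.85752868652344), (130.364990234375, 50.0353889465332), 38.634498596191406)
```

View pics/w.png

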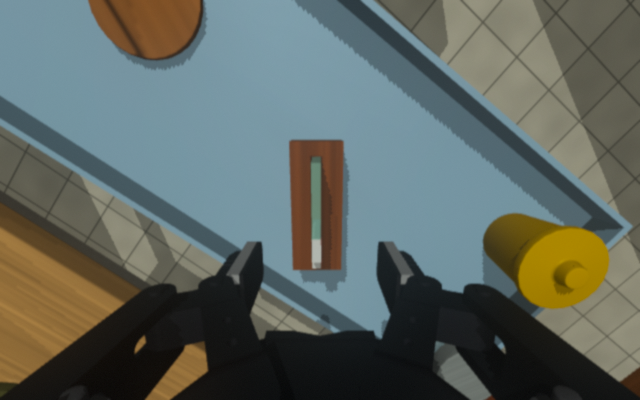

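The wrist view shows the slide in the rack between the open fingers, from (316,160) at the clear end to (317,265) at the notch. It's centred about 3 px left of the finger midline. The wrist fit has the right sizes (slide 100 x 7.7 mm, rack 130 x 50 mm) and the top at 66 mm, so I'll use it to grasp.

```bash
python3 - <<'E'
from h import *
c=np.array([542.0,-95.2,12]); R0=slideR0(np.radians(38.55)); g=[-14,0,41]; p=c+R0@g; q=quat(toolR(R0,1))
st=lambda t:(lambda s:print(t,round(s['clock'],2),np.round(s['ee_pos'],1),np.round(s['ft_force'],1),round(s['grip_width'],1),s['grip_force']))(bot.read_state())
bot.servo_line(p+[0,0,40],q)
print(bot.servo_line(p,q,speed=60,until_force=8)); st('down')
bot.move_gripper(0,25); st('light')
bot.move_gripper(0,60); st('grip')
bot.servo_line(p+[0,0,60],q,speed=60); st('up')
bot.servo_line(p+[0,0,250],q,speed=150); st('high')
im,P,k=grab('scene');cv2.imwrite('pics/up.png',cv2.resize(im[60:300,220:500],(700,600)))
E
```

```text
False
down 2.77 [553.1 -86.5  53.2] [ 0.5 -0.   0.2] 60.2 0.0
light 3.28 [553.  -86.4  53.2] [-0.7  0.9  3.1] 7.8 28.674060702323914
grip 3.5 [553.1 -86.5  53.3] [-0.7  1.1  5.6] 7.1 59.206822514534
up 4.65 [552.8 -86.5 112.6] [ 0.5 -1.2 -1.3] 7.0 58.426880836486816
high 6.07 [552.7 -86.4 302.1] [-0.6 -0.4 -1.6] 6.9 58.41638445854187
```

View pics/up.png

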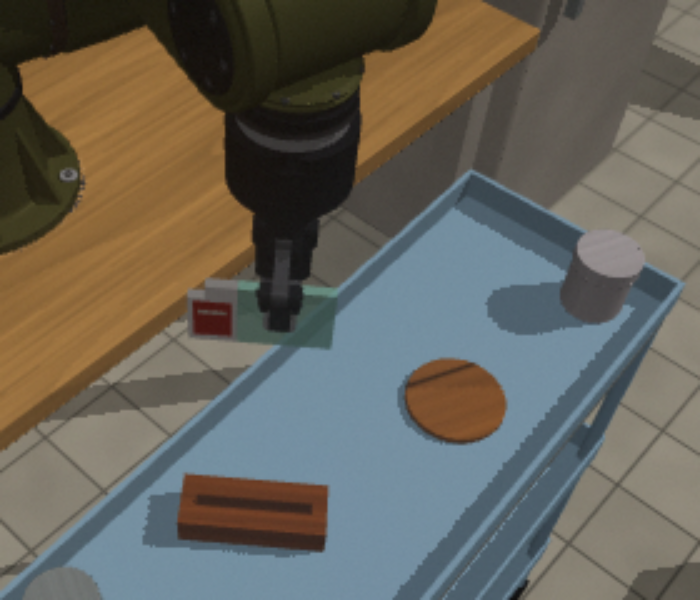

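The slide is held level by its clear end at crop (290,310). The label, at (212,318), faces the camera, and the rack's slot is empty. Now I'll tip it and carry it over the coaster.

```bash
python3 - <<'E'
from h import *
g=[-14,0,41]; psi,phi=np.radians(70),np.radians(32)
st=lambda t:(lambda s:print(t,round(s['clock'],2),np.round(s['ee_pos'],1),np.round(s['ft_force'],1),round(s['grip_width'],1),s['grip_force']))(bot.read_state())
bot.move_to(*final(psi,phi,1,290,g)); st('over')
p,q=final(psi,phi,1,150,g)
bot.servo_line(p,q,speed=80); bot.dwell(.5); st('end')
im,P,k=grab('scene')
hsv=cv2.cvtColor(im,cv2.COLOR_BGR2HSV).astype(int);z=P[...,2]
m=((hsv[...,0]<6)|(hsv[...,0]>172))&(hsv[...,1]>120)&(z>90)&(z<230)&(np.hypot(P[...,0]-594,P[...,1]-137)<90)
x=P[m]; n=np.linalg.svd(x-x.mean(0),full_matrices=False)[2][2]
print('red',m.sum(),np.median(x,0),'tilt',np.degrees(np.arccos(abs(n[2]))))
cv2.imwrite('pics/end.png',cv2.resize(im[60:300,220:500],(700,600)))
E
```

```text
over 8.28 [544.5 138.3 295.1] [-0.1 -0.7 -1.9] 7.2 58.52234065532684
end 10.68 [544.5 138.3 155.1] [-0.6  0.3 -0.7] 7.3 58.52509617805481
red 61 [593.7086302  136.81747415 149.7716977 ] tilt 32.29601314323426
```

View pics/end.png

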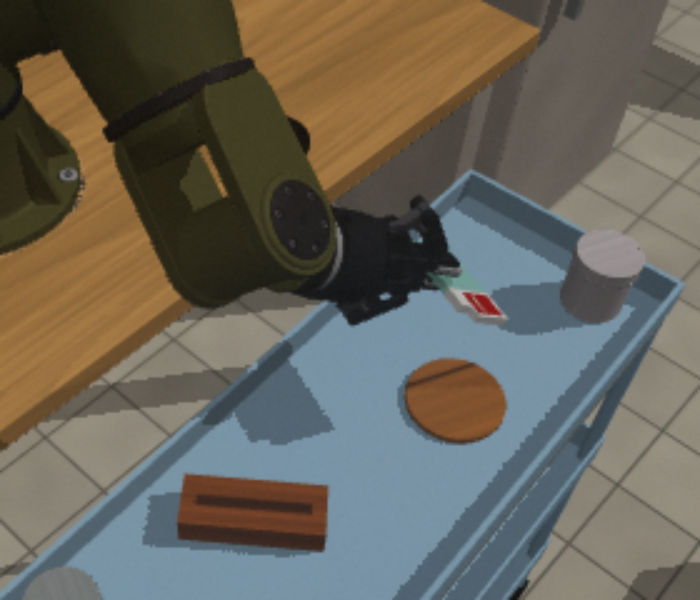

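The red label at crop (482,303) faces upward. It measures (594,137,150) mm with a 32° tilt, right over the coaster, which hasn't moved. Handing in.

```bash
python3 -c "
from rig import bot
print(bot.finish_job())"
```

```text
the job is handed in; nothing more can be done
None
```

I handed the job in at about 10.7 s on the robot's clock, with the slide held still by its clear end and its label measured 150 mm above the coaster's centre, facing 32° from straight up; the judge's verdict was not shown.

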